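# Pack the display row with the spacer that fits

### The job

The row of little houses in the wooden display tray has a gap between its end and the end block. Try the wooden spacers upright in the gap, gently, never forcing one, and leave in place, standing fully down on the tray floor and let go, one that fits snugly, so that it holds the row pushed back a little against its spring instead of standing loose. Leave the other two on the counter clear of the tray, and do not disturb the other goods.

Things in the scene. Friction and masses are not known exactly. Their poses are not given: they have to be found in the camera images.
- tray: Dark wooden tray fixed to the counter, 70 mm wide (own x), long side along own y, spanning y -200 to +90. Origin on the counter plane, on the tray's centre line, under the end face of the resting row of houses. y runs from the houses to the end block, z up. Floor 8 mm above the counter; low side rims 15 mm above the counter, 58 mm apart (x +-29).
- row_end (a point): Point on the row of three joined model houses (40 mm wide, 144 mm long) that slides along the tray: middle of its end face, at the eaves 32 mm above the counter; axes as the tray's. The end face is upright below; above, the roof slopes back (-y) 7 mm over 15 mm of height, a lead-in, to a flat top 47 mm above the counter.
- gap (a point): Point fixed on the tray floor (8 mm above the counter) at tray x = 0, y = 0, where the gap begins. The gap ends at a rigid aluminium end block (40 x 40 mm, top 60 mm above the counter, 13 mm higher than the roofs) whose upright face lies somewhere from 11.6 to 23.4 mm along +y; where is not measured. Axes as the tray's.
- row (a joint): How far the row of houses is pushed back on its spring, away from the gap, along the tray's -y (m). 0 at rest; hard stop at 0.005. Pushing it takes about 1.6 N at first and 3.3 N at the stop. Smooth wood, friction about 0.3.
- spacer_thin: Plain pale wooden spacer slab with square edges, 16 mm thick (own y), 50 mm wide (own x), 100 mm tall (own z), about 51 g, standing on end on the counter; origin at the centre of its underside. The three spacers look alike but for thickness (16, 20, 24 mm).
- spacer_middle: Plain pale wooden spacer slab with square edges, 20 mm thick (own y), 50 mm wide (own x), 100 mm tall (own z), about 64 g, standing on end on the counter; origin at the centre of its underside. The three spacers look alike but for thickness (16, 20, 24 mm).
- spacer_thick: Plain pale wooden spacer slab with square edges, 24 mm thick (own y), 50 mm wide (own x), 100 mm tall (own z), about 77 g, standing on end on the counter; origin at the centre of its underside. The three spacers look alike but for thickness (16, 20, 24 mm).
- owl: Small white owl figurine, 32 mm across, 38 mm tall; a bystander, origin at the centre of its underside.
- round_magnet: Flat round terracotta magnet, 42 mm across, 9 mm thick; a bystander, origin at the centre of its underside.
- mug: Blue mug, 74 mm across, 85 mm tall; a bystander, origin at the centre of its underside.
- tin: Amber glass jar with brass lid, 60 mm across, 75 mm tall; a bystander, origin at the centre of its underside.
- house: Loose green model house, 40 x 50 mm, 75 mm tall; a bystander, origin at the centre of its underside.
- tile_magnet: Blue ceramic picture magnet lying flat, 60 x 80 x 8 mm; a bystander, origin at the centre of its underside.
- bowl: Terracotta bowl with one white bead in it, 110 mm across, 40 mm tall; a bystander, origin at the centre of its underside.
Mind the look-alikes: they are no part of the job. What is shaped like the spacer_middle but grey is not meant.

How it is judged:
By the outcome, as a careful person would: the job done as asked, in the order asked, and still so for the second after the job is handed in, with the robot touching nothing.
It also fails if it takes over 72 s, if anything falls off the work surface, if the arm or the gripper's body presses on something with over 40 N, if the wrist force passes 120 N, or if a joint passes its speed limit or range.

### The arm

A 6-joint arm with a two-finger parallel gripper is mounted at the origin on the work surface. World frame = base frame: x ahead of the robot, y to its left, z up, the work surface at z = 0. Lengths are in mm, angles in rad, forces in N, time in s.
With the tool pointing down it reaches from about 325 to 900 mm from the base axis. Payload 3.5 kg.
Tool frame: the origin (TCP) lies at the very end of the fingers, on their centre line; the grasp point (between the pads) lies 19 mm behind it; z points along the fingers, y is the line along which they close (so a half turn about z gives the same grasp; the last joint's range is limited). The gripper opens to 85 mm and grips with 20 to 120 N. Pads are 22 mm wide; open, the fingers measure 114 mm over their backs; the gripper's body (76 mm by 85 mm) begins 54 mm behind the grasp point. The pads swing forward as they close: fully open they stand 13 mm farther back than shut.
Start: joints at [1.049, 0.276, -0.026, 1.268, 0, 1.467], TCP at [254.171, 570.981, 231.313] pointing down, gripper open.
Joint ranges: [-3.12, 3.12], [-0.85, 1.88], [-1.08, 1.24], [-1.95, 2.15], [-1.57, 1.53], [-3.14, 3.14]. Speed limits (rad/s): [2.57, 2.57, 3.14, 3.14, 3.14, 3.14].

### API

Orientations are given as a unit quaternion [w, x, y, z].
In Python, from station import * gives the robot as it stands. The module is installed in compiled form; this text tells all that it offers.
- The arm moves only by the shell command python3 -m inch 'ROWS'. ROWS is JSON, a list of rows, each a list of 7 numbers: the shift along the tool's x, y, z as a fraction of full scale, then the turn, a rotation vector about the tool's x, y, z as a fraction of full scale, then the opening, from -1 (shut) to 1 (fully open). In form: [[tx, ty, tz, rx, ry, rz, grip], ...]. A call has 1 to 20 rows; each row shifts and turns the commanded pose from where the row before left it, along the tool's axes as they then stand; what a row does not reach is not made up. Full scale, the value 1, is 0.03 m for a shift and 0.12 rad for a turn. A row lasts 1/12 s, in which the tool goes at most 41.7 mm and 7.16 degrees, less where a joint would pass 70% of its speed; a pose out of reach is approached as far as the arm can. A call with a number of a shift or a turn outside -1 to 1 is refused whole. A call with a gripper value outside its range is refused whole. The fingers move at their own pace and stop on an object; the grip force is fixed at half the most. Time passes only in rows, so rows that do not move let the fingers close. It gives the time, the measured TCP pose, the force, the opening and the grip force at its end, in the units of the state.
- read_state(): the state, without advancing time (a new reading comes with each control period).
- get_image(name): name is "scene" or "top" or "wrist"; returns (picture, depth): 480x640x3 uint8, red, green, blue; 480x640 float32, mm along the optical axis (not along the pixel's ray), 0 where there is no reading.
- camera_info(name): a dict with "K" (3x3 intrinsics, pixels), "pose" (4x4, takes a point from camera to world coordinates); the wrist camera has in their place "hand_eye" (4x4, takes a point from camera to tool coordinates, whose origin is the TCP and whose axes are the flange's). Camera axes: x right, y down, z forward; pixel columns grow to the right and rows downward; lengths in mm; the calibration is good to about 2 mm. A picture is of the moment at which its call begins: read the wrist's pose just before it. camera_info takes no time and is no camera call.
- finish_job(): hands the job in; it is judged then, once.
The state is a dict: "time_s": time; "qpos": joint angles; "joint_vel": joint speeds; "joint_torque": joint torques, N m; "tcp_pos": TCP position; "tool_rot": TCP orientation; "ft_force": force on the tool from outside, world axes, zero at the start; "torque": the same for the moment, N m; "finger_gap": finger opening in mm; "finger_force": force on a finger pad.
Only numpy, scipy, OpenCV 4.12 (cv2) and the standard library are available. Lean on these libraries where they do the work, as an engineer would, in place of code of your own. Each camera call takes 0.05 s, during which the arm holds its last target. There are 200 camera calls.

## Working session

There is one attempt and no reset: what is moved stays moved. The work goes in short steps, Python scripts to look and compute and a shell command to move; the robot and the scene stay as the last step left them, time stands still between calls to the robot, and variables do not carry over. Pictures are saved under pics/ and viewed, at most 10 in all, crops included, and the job is handed in when it is done.

```bash
mkdir -p pics; cat > h.py <<'E'
from station import *
import numpy as np, cv2
from scipy.spatial.transform import Rotation as R
def tool():
    s=read_state(); q=s['tool_rot']; T=np.eye(4)
    T[:3,:3]=R.from_quat([q[1],q[2],q[3],q[0]]).as_matrix(); T[:3,3]=s['tcp_pos']; return T,s
def grab(n):
    T,s=tool(); im,d=get_image(n); c=camera_info(n)
    P=np.array(c['pose']) if 'pose' in c else T@np.array(c['hand_eye'])
    return im,d,np.array(c['K']),P
def pts(d,K,P):
    v,u=np.mgrid[:480,:640]; r=np.stack([(u-K[0,2])/K[0,0],(v-K[1,2])/K[1,1],np.ones_like(u)],-1)*d[...,None]
    return r@P[:3,:3].T+P[:3,3]
def save(n,im): cv2.imwrite('pics/'+n,cv2.cvtColor(im,cv2.COLOR_RGB2BGR))
E
python3 - <<'E'
from h import *
for n in('top','scene'):
    im,d,K,P=grab(n); save(n+'0.png',im); np.savez(n+'0.npz',im=im,d=d,K=K,P=P)
    print(n,K[0,0],P.round(2).tolist())
T,s=tool(); print(T.round(3).tolist(),s['time_s'],camera_info('wrist')['hand_eye'])
E
```

```text
top 467.20278872646327 [[0.02, -0.99, 0.13, 353.96], [-1.0, -0.02, -0.01, -30.77], [0.01, -0.13, -0.99, 1042.94], [0.0, 0.0, 0.0, 1.0]]
scene 467.88623853909803 [[-0.35, 0.49, -0.8, 1508.76], [0.94, 0.2, -0.29, 346.27], [0.02, -0.85, -0.53, 727.93], [0.0, 0.0, 0.0, 1.0]]
[[-0.914, 0.407, -0.001, 253.803], [0.407, 0.914, -0.002, 570.361], [0.0, -0.002, -1.0, 230.245], [0.0, 0.0, 0.0, 1.0]] 0.1 [[ 6.33311659e-04 -9.45299636e-01 -3.26202692e-01  8.43010965e+01]
 [ 9.99999646e-01  7.79276236e-04 -3.16791095e-04 -1.06412209e+00]
 [ 5.53664513e-04 -3.26202376e-01  9.45299795e-01 -1.41721553e+02]
 [ 0.00000000e+00  0.00000000e+00  0.00000000e+00  1.00000000e+00]]
```

View pics/top0.png

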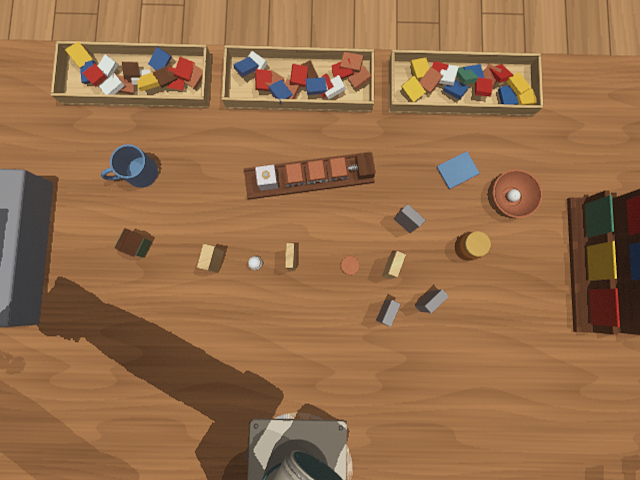

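View pics/scene0.png

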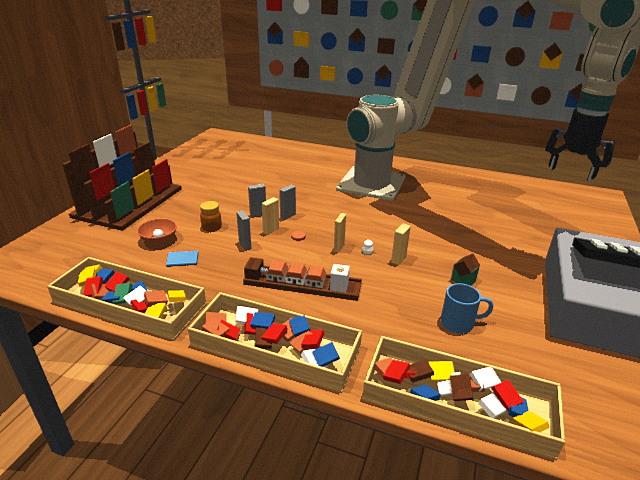

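Pale spacers are at top pixels (210,257), (291,256) and (396,264). The look-alikes are the grey slabs at (409,218), (388,311) and (432,300), which I leave alone. The tray runs from the spring housing at (365,165) to the end block at (265,177), and the gap is near (280,175).

```bash
python3 - <<'E'
from h import *
z=np.load('top0.npz'); im,d,K,P=z['im'],z['d'],z['K'],z['P']; W=pts(d,K,P)
hsv=cv2.cvtColor(im,cv2.COLOR_RGB2HSV)
for u,v in((210,257),(291,256),(396,264)):
    b=np.zeros((480,640),bool); b[v-25:v+25,u-28:u+28]=1
    m=b&(W[...,2]>94)&(W[...,2]<110)
    p=W[m]; r=cv2.minAreaRect(p[:,:2].astype(np.float32))
    print('sp',u,m.sum(),p.mean(0).round(1),[np.round(x,1) for x in r])
b=np.zeros((480,640),bool); b[140:205,240:380]=1
for lo,hi,n in((10,20,'rim'),(40,52,'roof'),(55,66,'block')):
    m=b&(W[...,2]>lo)&(W[...,2]<hi); p=W[m]; r=cv2.minAreaRect(p[:,:2].astype(np.float32))
    print(n,m.sum(),p.mean(0).round(1),[np.round(x,1) for x in r], cv2.boxPoints(r).round().tolist())
a=cv2.resize(im[140:210,235:385],None,fx=5,fy=5,interpolation=cv2.INTER_CUBIC)
save('crop.png',a[:,:800])
a=cv2.resize(im[235:290,190:410],None,fx=3.6,fy=3.6,interpolation=cv2.INTER_CUBIC); save('crop2.png',a)
E
```

```text
sp 210 303 [439.9 192.2  99.5] [array([440.2, 192.5]), array([25.1, 50.1]), np.float64(77.1)]
sp 291 190 [447.3  22.9  99.6] [array([446.8,  23.1]), array([16.1, 48.7]), np.float64(89.2)]
sp 396 250 [ 434.6 -194.7   99.9] [array([ 435. , -194.9]), array([20.3, 49.6]), np.float64(69.5)]
rim 954 [632.1  -9.6  14.2] [array([639.3, -10.4]), array([ 72.1, 288.7]), np.float64(9.2)] [[581.0, 126.0], [627.0, -159.0], [698.0, -147.0], [652.0, 138.0]]
roof 1331 [645.1 -52.8  45.7] [array([643.9, -25.6]), array([ 50.9, 258.5]), np.float64(7.8)] [[601.0, 99.0], [636.0, -157.0], [687.0, -150.0], [652.0, 106.0]]
block 342 [623.9  82.1  60.1] [array([624.8,  82.3]), array([40.9, 39.8]), np.float64(9.4)] [[601.0, 99.0], [608.0, 59.0], [648.0, 66.0], [642.0, 105.0]]
```

View pics/crop.png

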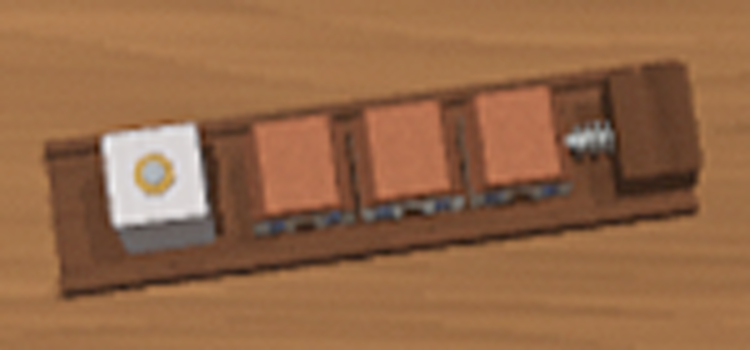

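View pics/crop2.png

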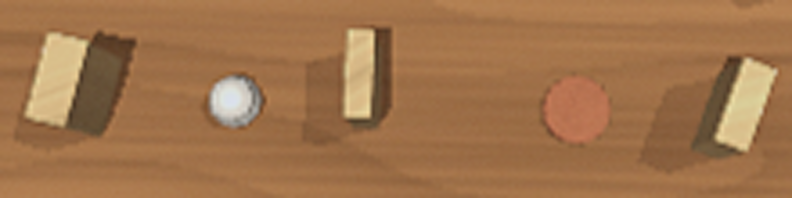

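Widths match: thick is at (440,192), thin at (447,23), middle at (435,-195). The close crops show three plain pale slabs, and the gap lies between the white-topped block and the first roof. The gap estimate of about 19.6 mm falls between middle and thick, so I'll look from above it.

```bash
python3 -m inch '[[-0.92,-0.53,0.13,0,0,0,1],[-0.92,-0.53,0.13,0,0,0,1],[-0.92,-0.53,0.13,0,0,0,1],[-0.92,-0.53,0.13,0,0,0,1],[-0.92,-0.53,0.13,0,0,0,1],[-0.92,-0.53,0.13,0,0,0,1],[-0.92,-0.53,0.13,0,0,0,1],[-0.92,-0.53,0.13,0,0,0,1],[-0.92,-0.53,0.13,0,0,0,1],[-0.92,-0.53,0.13,0,0,0,1],[-0.92,-0.53,0.13,0,0,0,1],[-0.92,-0.53,0.13,0,0,0,1],[-0.92,-0.53,0.13,0,0,0,1],[-0.92,-0.53,0.13,0,0,0,1],[-0.92,-0.53,0.13,0,0,0,1],[-0.92,-0.53,0.13,0,0,0,1],[-0.92,-0.53,0.13,0,0,0,1],[-0.92,-0.53,0.13,0,0,0,1],[-0.92,-0.53,0.13,0,0,0,1],[-0.92,-0.53,0.13,0,0,0,1]]'
python3 -m inch '[[0,0,0,0,0,-0.97,1],[0,0,0,0,0,-0.97,1],[0,0,0,0,0,-0.97,1],[0,0,0,0,0,-0.97,1],[0,0,0,0,0,-0.97,1],[0,0,0,0,0,0,1],[0,0,0,0,0,0,1]]'
cat >> h.py <<'E'
def to(x,y,z,yaw):
    "units for the rows: tool-axis shift in 30mm, turn in .12rad (shift first, then turn)"
    T,s=tool(); a=np.arctan2(T[1,1],T[0,1]); dy=(np.radians(yaw)-a+np.pi/2)%np.pi-np.pi/2
    print('t',round(s['time_s'],2),'tcp',T[:3,3].round(1),'yaw',np.degrees(a).round(1),'q6',round(s['qpos'][5],2),'F',np.round(s['ft_force'],2),'gap',round(s['finger_gap'],2))
    v=T[:3,:3].T@(np.array([x,y,z])-T[:3,3]); print('units',(v/30).round(3),'turn z',round(-dy/.12,3))
E
python3 - <<'E'
from h import *
to(629,53,150,99.2)
im,d,K,P=grab('wrist'); save('w1.png',im); np.savez('w1.npz',im=im,d=d,K=K,P=P)
E
```

```text
time_s: 1.77
tcp_pos: [629.4, 54.5, 152.5]
tool_rot: [-0.001, 0.208, 0.978, -0.0]
ft_force: [0.4, 0.6, -0.0]
finger_gap: 85.9
finger_force: 0.0
time_s: 2.35
tcp_pos: [628.8, 56.0, 152.8]
tool_rot: [-0.0, -0.08, 0.997, 0.0]
ft_force: [-0.3, 0.3, -0.4]
finger_gap: 85.5
finger_force: 0.0
t 2.35 tcp [628.8  56.  152.8] yaw 99.2 q6 -0.17 F [-0.31  0.32 -0.35] gap 85.48
units [ 0.008 -0.1    0.094] turn z -0.003
```

View pics/w1.png

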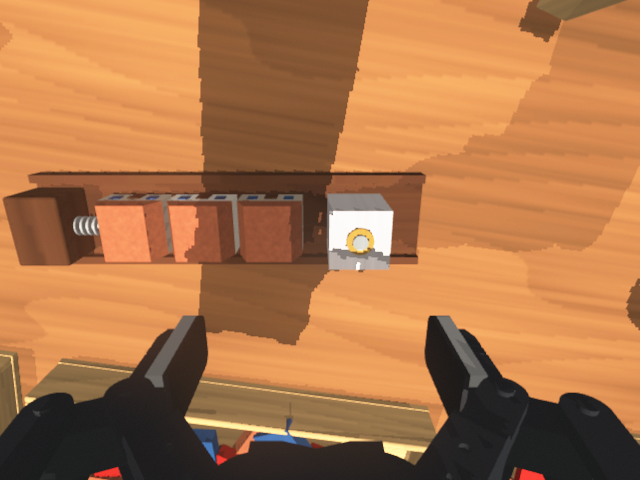

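The wrist view shows the last roof ending at about u=302 and the block starting at about u=328 (v≈230), with the gap between them. Next I measure it in depth.

```bash
python3 - <<'E'
from h import *
z=np.load('w1.npz'); im,d,K,P=z['im'],z['d'],z['K'],z['P']; W=pts(d,K,P)
a=np.radians(9.2)
ty=(W[...,:2]-[630.9,43.2])@[-np.sin(a),np.cos(a)]; tx=(W[...,:2]-[630.9,43.2])@[np.cos(a),np.sin(a)]
for v in (215,225,235,245):
    print(v,[(u,ty[v,u].round(1),W[v,u,2].round(0)) for u in range(296,334)if u<308 or u>322])
b=np.zeros((480,640),bool); b[150:290,280:420]=1
m=b&(W[...,2]>57)&(W[...,2]<64); r=cv2.minAreaRect(W[m][:,:2].astype(np.float32)); print('block',[np.round(x,1) for x in r], ty[m].min(),ty[m].max(),tx[m].min(),tx[m].max())
b[:]=0;b[150:290,60:315]=1
m=b&(W[...,2]>44)&(W[...,2]<50); print('roof',ty[m].max(),W[m][:,2].mean(),np.percentile(tx[m],[0,2,98,100]),np.percentile(ty[m],[98,99.5]))
b[:]=0;b[150:290,390:440]=1
m=b&(W[...,2]>6)&(W[...,2]<20);print('tray end',np.percentile(ty[m],[90,98,99.5,100]),np.percentile(tx[m],[0,2,98,100]))
E
```

```text
215 [(296, np.float64(-1.5), np.float64(39.0)), (297, np.float64(-0.9), np.float64(37.0)), (298, np.float64(-0.3), np.float64(36.0)), (299, np.float64(0.3), np.float64(35.0)), (300, np.float64(1.0), np.float64(33.0)), (301, np.float64(1.7), np.float64(33.0)), (302, np.float64(1.7), np.float64(16.0)), (303, np.float64(2.2), np.float64(7.0)), (304, np.float64(2.9), np.float64(6.0)), (305, np.float64(3.7), np.float64(6.0)), (306, np.float64(4.5), np.float64(6.0)), (307, np.float64(5.3), np.float64(7.0)), (323, np.float64(17.6), np.float64(8.0)), (324, np.float64(18.4), np.float64(7.0)), (325, np.float64(19.2), np.float64(7.0)), (326, np.float64(20.0), np.float64(6.0)), (327, np.float64(20.2), np.float64(24.0)), (328, np.float64(20.3), np.float64(45.0)), (329, np.float64(20.5), np.float64(58.0)), (330, np.float64(21.1), np.float64(59.0)), (331, np.float64(21.7), np.float64(59.0)), (332, np.float64(22.3), np.float64(59.0)), (333, np.float64(23.0), np.float64(59.0))]
225 [(296, np.float64(-1.7), np.float64(37.0)), (297, np.float64(-1.1), np.float64(36.0)), (298, np.float64(-0.5), np.float6
[... 2482 characters left out ...]
), np.float64(7.0)), (327, np.float64(20.2), np.float64(31.0)), (328, np.float64(20.3), np.float64(52.0)), (329, np.float64(20.7), np.float64(59.0)), (330, np.float64(21.4), np.float64(58.0)), (331, np.float64(22.0), np.float64(58.0)), (332, np.float64(22.6), np.float64(60.0)), (333, np.float64(23.3), np.float64(58.0))]
block [array([621.4,  82.6]), array([40.5, 40. ]), np.float64(9.4)] 20.396074655547913 60.44940511597172 -23.30622300841195 17.170526965780194
roof -3.5762028902566527 46.02267380819581 [-23.56327138 -22.66626992  16.32548827  17.72787742] [-6.15494527 -4.66816607]
tray end [89.4861108  91.21325968 91.52517376 91.78606585] [-38.24186132 -37.92796618  30.4252153   32.12946238]
```

The gap is about 18.5 mm, since the row face reads 1.7 and the block face 20.25 in the same view. The 20 mm middle spacer should therefore be snug at about 1.5 mm compression. The thick one would exceed the 5 mm stop and the thin one would be loose. I'll fetch the middle.

```bash
python3 - <<'E'
from h import *
to(435,-195,200,69.5)
E
```

```text
t 2.4 tcp [628.9  56.  152.9] yaw 99.2 q6 -0.17 F [-0.72  0.17 -0.56] gap 85.28
units [ 7.717 -7.227 -1.565] turn z 4.319
```

```bash
python3 -m inch '[[0.7,-0.657,-0.142,0,0,0,1],[0.7,-0.657,-0.142,0,0,0,1],[0.7,-0.657,-0.142,0,0,0,1],[0.7,-0.657,-0.142,0,0,0,1],[0.7,-0.657,-0.142,0,0,0,1],[0.7,-0.657,-0.142,0,0,0,1],[0.7,-0.657,-0.142,0,0,0,1],[0.7,-0.657,-0.142,0,0,0,1],[0.7,-0.657,-0.142,0,0,0,1],[0.7,-0.657,-0.142,0,0,0,1],[0.7,-0.657,-0.142,0,0,0,1],[0,0,0,0,0,0.864,1],[0,0,0,0,0,0.864,1],[0,0,0,0,0,0.864,1],[0,0,0,0,0,0.864,1],[0,0,0,0,0,0.864,1],[0,0,0,0,0,0,1],[0,0,0,0,0,0,1]]'
python3 - <<'E'
from h import *
to(435,-195,72,69.5)
im,d,K,P=grab('wrist'); save('w2.png',im); np.savez('w2.npz',im=im,d=d,K=K,P=P); W=pts(d,K,P)
m=(W[...,2]>94)&(W[...,2]<108)&(np.hypot(W[...,0]-435,W[...,1]+195)<60)
r=cv2.minAreaRect(W[m][:,:2].astype(np.float32)); print(m.sum(),W[m].mean(0).round(1),[np.round(x,1) for x in r])
E
```

```text
time_s: 3.9
tcp_pos: [436.4, -195.4, 200.2]
tool_rot: [-0.0, 0.176, 0.984, -0.0]
ft_force: [-1.0, -0.2, 0.2]
finger_gap: 85.5
finger_force: 0.0
t 3.9 tcp [ 436.4 -195.4  200.2] yaw 69.7 q6 -0.2 F [-1.   -0.2   0.15] gap 85.52
units [ 4.700e-02 -3.000e-03  4.272e+00] turn z 0.033
2159 [ 430.2 -194.3   98.9] [array([ 431.7, -194.9]), array([19.8, 50.4]), np.float64(69.4)]
```

View pics/w2.png

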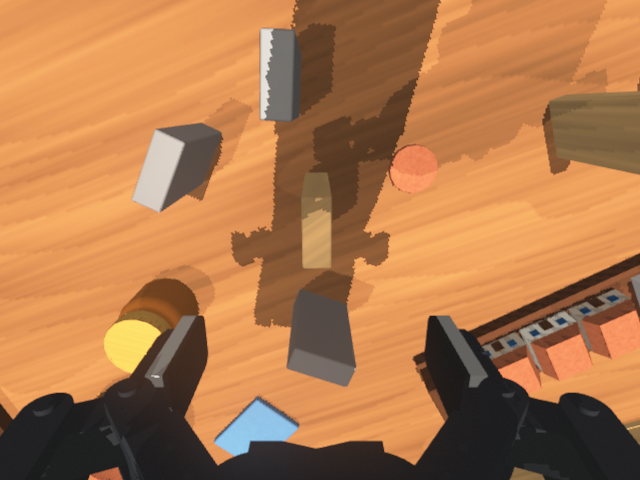

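The wrist view shows the middle spacer (pale, top at about (316,240)) between the fingers, a grey look-alike nearby at (322,340), and the fingers clear of everything. I descend and grip.

```bash
python3 -m inch '[[0.1,-0.02,0.7,0,0,0.03,1],[0,0,0.72,0,0,0,1],[0,0,0.72,0,0,0,1],[0,0,0.72,0,0,0,1],[0,0,0.72,0,0,0,1],[0,0,0.7,0,0,0,1],[0,0,0,0,0,0,1],[0,0,0,0,0,0,-1],[0,0,0,0,0,0,-1],[0,0,0,0,0,0,-1],[0,0,0,0,0,0,-1],[0,0,0,0,0,0,-1],[0,0,0,0,0,0,-1],[0,0,0,0,0,0,-1],[0,0,0,0,0,0,-1],[0,0,0,0,0,0,-1]]'; python3 -c "
from h import *
to(628.6,55,200,99.3)"
```

```text
time_s: 5.28
tcp_pos: [434.4, -195.5, 72.9]
tool_rot: [0.001, 0.178, 0.984, -0.0]
ft_force: [-0.7, 0.2, 5.7]
finger_gap: 19.1
finger_force: 59.3
t 5.28 tcp [ 434.4 -195.5   72.9] yaw 69.4 q6 -0.2 F [-0.67  0.19  5.72] gap 19.09
units [-3.14  10.091 -4.233] turn z -4.342
```

```bash
python3 -m inch '[[0,0,-0.5,0,0,0,-1],[0,0,-0.9,0,0,0,-1],[0,0,-0.9,0,0,0,-1],[0,0,-0.9,0,0,0,-1],[0,0,-0.4,0,0,-0.87,-1],[0,0,0,0,0,-0.87,-1],[0,0,0,0,0,-0.87,-1],[0,0,0,0,0,-0.87,-1],[0,0,0,0,0,-0.87,-1],[0,0,0,0,0,0,-1]]'; python3 -c "
from h import *
to(628.4,49.9,170,99.3)"
```

```text
time_s: 6.12
tcp_pos: [433.0, -194.8, 179.5]
tool_rot: [-0.0, -0.082, 0.997, 0.0]
ft_force: [0.0, -0.0, -1.6]
finger_gap: 19.2
finger_force: 58.6
t 6.12 tcp [ 433.  -194.8  179.5] yaw 99.4 q6 -0.72 F [ 0.04 -0.02 -1.62] gap 19.21
units [-7.763  6.976  0.314] turn z 0.022
```

```bash
python3 -m inch '[[-0.7,0.63,0.03,0,0,0.02,-1],[-0.7,0.63,0.03,0,0,0,-1],[-0.7,0.63,0.03,0,0,0,-1],[-0.7,0.63,0.03,0,0,0,-1],[-0.7,0.63,0.03,0,0,0,-1],[-0.7,0.63,0.03,0,0,0,-1],[-0.7,0.63,0.03,0,0,0,-1],[-0.7,0.63,0.03,0,0,0,-1],[-0.7,0.63,0.03,0,0,0,-1],[-0.7,0.63,0.03,0,0,0,-1],[-0.7,0.63,0.03,0,0,0,-1],[0,0,0,0,0,0,-1],[0,0,0,0,0,0,-1]]'; python3 - <<'E'
from h import *
to(628.4,49.9,128,99.3)
im,d,K,P=grab('wrist'); save('w3.png',im); np.savez('w3.npz',im=im,d=d,K=K,P=P); W=pts(d,K,P)
for u in (300,320,340): print(u,[(v,W[v,u].round(0).tolist()) for v in range(200,480,20)])
E
```

```text
time_s: 7.2
tcp_pos: [628.3, 48.3, 169.1]
tool_rot: [-0.001, -0.08, 0.997, -0.0]
ft_force: [0.0, -0.6, -1.3]
finger_gap: 19.2
finger_force: 58.7
t 7.2 tcp [628.3  48.3 169.1] yaw 99.2 q6 -0.19 F [ 0.05 -0.63 -1.3 ] gap 19.23
units [-0.012  0.052  1.37 ] turn z -0.013
300 [(200, [609.0, 33.0, 41.0]), (220, [602.0, 35.0, 115.0]), (240, [602.0, 36.0, 148.0]), (260, [602.0, 37.0, 171.0]), (280, [602.0, 38.0, 189.0]), (300, [606.0, 39.0, 195.0]), (320, [613.0, 40.0, 196.0]), (340, [622.0, 41.0, 195.0]), (360, [630.0, 42.0, 195.0]), (380, [638.0, 43.0, 196.0]), (400, [647.0, 45.0, 196.0]), (420, [797.0, 61.0, 49.0]), (440, [823.0, 65.0, 46.0]), (460, [618.0, 42.0, 247.0])]
320 [(200, [614.0, 49.0, 8.0]), (220, [601.0, 45.0, 115.0]), (240, [601.0, 45.0, 147.0]), (260, [600.0, 45.0, 171.0]), (280, [601.0, 44.0, 190.0]), (300, [605.0, 45.0, 195.0]), (320, [612.0, 46.0, 196.0]), (340, [621.0, 48.0, 195.0]), (360, [629.0, 49.0, 195.0]), (380, [637.0, 50.0, 196.0]), (400, [647.0, 52.0, 194.0]), (420, [796.0, 78.0, 48.0]), (440, [824.0, 83.0, 42.0]), (460, [617.0, 47.0, 247.0])]
340 [(200, [605.0, 61.0, 40.0]), (220, [614.0, 62.0, 59.0]), (240, [628.0, 64.0, 59.0]), (260, [599.0, 52.0, 171.0]), (280, [599.0, 51.0, 190.0]), (300, [604.0, 52.0, 195.0]), (320, [612.0, 53.0, 195.0]), (340, [619.0, 55.0, 195.0]), (360, [628.0, 56.0, 195.0]), (380, [636.0, 58.0, 195.0]), (400, [645.0, 59.0, 195.0]), (420, [793.0, 95.0, 48.0]), (440, [825.0, 102.0, 39.0]), (460, [616.0, 51.0, 247.0])]
```

View pics/w3.png

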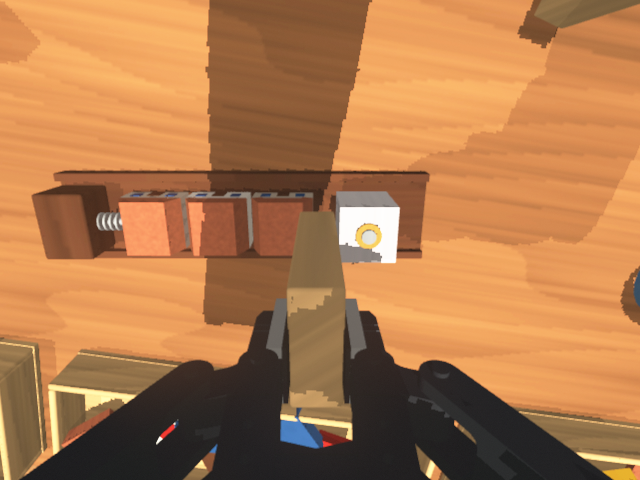

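The spacer hangs upright with its underside 73.5 mm below the TCP, about 1 mm off the tray centre and about 4 mm short of the block at (336,225). I lower it between roof height and block top, then feel for the block.

```bash
python3 -m inch '[[-0.03,0,0.5,0,0,0,-1],[0,0,0.5,0,0,0,-1],[0,0,0.37,0,0,0,-1],[0,0,0,0,0,0,-1],[0,0,0,0,0,0,-1],[0,0,0,0,0,0,-1]]'
for i in 1 2; do python3 -m inch '[[0,0.035,0,0,0,0,-1],[0,0,0,0,0,0,-1],[0,0,0,0,0,0,-1]]' | sed -n '2p;4p'; done
```

```text
time_s: 7.75
tcp_pos: [629.1, 46.9, 129.4]
tool_rot: [0.0, -0.08, 0.997, -0.0]
ft_force: [0.6, -0.3, 0.4]
finger_gap: 19.1
finger_force: 58.8
tcp_pos: [629.4, 48.4, 129.7]
ft_force: [0.4, 0.9, -1.4]
tcp_pos: [628.7, 49.6, 128.9]
ft_force: [0.1, 0.9, -0.5]
```

```bash
python3 -m inch '[[0,0.03,0,0,0,0,-1],[0,0,0,0,0,0,-1],[0,0,0,0,0,0,-1]]' | sed -n '2p;4p'
python3 -m inch '[[0,0.02,0,0,0,0,-1],[0,0,0,0,0,0,-1],[0,0,0,0,0,0,-1]]' | sed -n '2p;4p'
python3 -m inch '[[0,0.02,0,0,0,0,-1],[0,0,0,0,0,0,-1],[0,0,0,0,0,0,-1]]' | sed -n '2p;4p'
```

```text
tcp_pos: [628.5, 50.4, 128.7]
ft_force: [-0.2, -0.1, -0.5]
tcp_pos: [628.4, 51.0, 128.8]
ft_force: [0.8, -0.1, -1.1]
tcp_pos: [628.3, 51.6, 128.8]
ft_force: [-0.0, -0.9, 0.1]
```

```bash
for i in 1 2 ; do python3 -m inch '[[0,0.02,0,0,0,0,-1],[0,0,0,0,0,0,-1],[0,0,0,0,0,0,-1]]' | sed -n '2p;4p';done
```

```text
tcp_pos: [628.2, 52.2, 128.8]
ft_force: [-0.7, 0.1, -1.5]
tcp_pos: [628.1, 52.7, 128.8]
ft_force: [-0.6, -0.7, -0.6]
```

```bash
for i in 1 2 ; do python3 -m inch '[[0,0.02,0,0,0,0,-1],[0,0,0,0,0,0,-1],[0,0,0,0,0,0,-1]]' | sed -n '2p;4p';done; python3 - <<'E'
from h import *
im,d,K,P=grab('wrist'); save('w4.png',im); W=pts(d,K,P); to(628,52.5,90,99.3)
for v in (205,210,215): print(v,[(u,W[v,u].round(1)[1:].tolist()) for u in range(322,352,2)])
E
```

```text
tcp_pos: [628.0, 53.4, 128.8]
ft_force: [0.4, 0.8, -0.1]
tcp_pos: [628.0, 53.8, 128.8]
ft_force: [0.1, -2.0, -0.3]
t 10.05 tcp [628.   53.7 128.8] yaw 99.2 q6 -0.18 F [-0.34 -1.37 -0.86] gap 19.03
units [ 0.005 -0.041  1.292] turn z -0.013
205 [(322, [54.1, 6.6]), (324, [55.4, 6.9]), (326, [56.8, 7.4]), (328, [58.2, 7.6]), (330, [59.6, 6.6]), (332, [60.2, 16.8]), (334, [61.5, 16.8]), (336, [62.7, 17.8]), (338, [64.2, 16.2]), (340, [65.4, 17.3]), (342, [66.7, 17.9]), (344, [68.0, 18.2]), (346, [69.5, 17.0]), (348, [70.8, 17.2]), (350, [72.2, 16.7])]
210 [(322, [54.6, 7.0]), (324, [56.0, 7.3]), (326, [57.4, 6.8]), (328, [58.7, 7.9]), (330, [60.1, 8.0]), (332, [59.6, 30.5]), (334, [60.9, 30.6]), (336, [62.0, 31.8]), (338, [63.4, 30.4]), (340, [64.8, 29.8]), (342, [66.0, 29.8]), (344, [67.2, 31.2]), (346, [68.5, 30.2]), (348, [69.8, 30.4]), (350, [71.1, 30.2])]
215 [(322, [51.7, 66.1]), (324, [52.7, 67.5]), (326, [53.9, 65.6]), (328, [55.0, 65.9]), (330, [56.1, 64.9]), (332, [57.3, 63.7]), (334, [60.5, 41.7]), (336, [61.5, 42.9]), (338, [62.7, 43.1]), (340, [63.9, 43.7]), (342, [65.2, 42.5]), (344, [66.4, 42.3]), (346, [67.6, 42.5]), (348, [68.9, 41.7]), (350, [70.1, 42.0])]
```

View pics/w4.png

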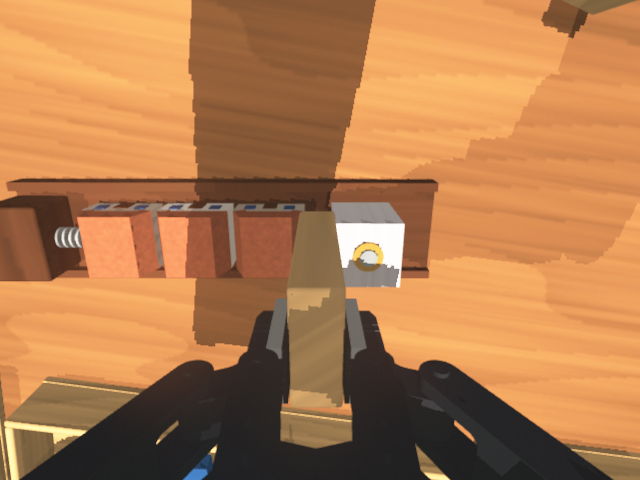

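The view shows the spacer against the block face near (334,215), and Fy about -1.5 to -2 N confirms contact. I back off 0.7 mm and lower, watching the force.

```bash
python3 -m inch '[[0,-0.025,0,0,0,0,-1],[0,0,0.2,0,0,0,-1],[0,0,0.2,0,0,0,-1],[0,0,0,0,0,0,-1],[0,0,0,0,0,0,-1]]' | sed -n '2p;4p'
for i in 1 2 3; do python3 -m inch '[[0,0,0.1,0,0,0,-1],[0,0,0,0,0,0,-1],[0,0,0,0,0,0,-1]]' | sed -n '2p;4p';done
```

```text
tcp_pos: [627.2, 53.2, 115.7]
ft_force: [0.2, 0.9, 0.2]
tcp_pos: [628.0, 53.2, 113.6]
ft_force: [-0.6, -0.5, -0.7]
tcp_pos: [627.9, 53.2, 110.6]
ft_force: [0.1, 0.2, -0.2]
tcp_pos: [628.0, 53.6, 107.7]
ft_force: [0.1, 1.1, 0.7]
```

```bash
for i in 1 2 3; do python3 -m inch '[[0,0,0.1,0,0,0,-1],[0,0,0,0,0,0,-1],[0,0,0,0,0,0,-1]]' | sed -n '2p;4p';done
```

```text
tcp_pos: [627.9, 53.5, 104.5]
ft_force: [-0.2, 1.5, -1.2]
tcp_pos: [627.5, 53.4, 101.2]
ft_force: [-0.4, 2.1, -1.2]
tcp_pos: [627.7, 53.2, 98.3]
ft_force: [-0.6, 2.0, -1.7]
```

The steady Fy of about +2 N is the row spring: the spacer has gone in past the eaves and pushes the row. Continuing past the rims.

```bash
for i in 1 2 3 4; do python3 -m inch '[[0,0,0.1,0,0,0,-1],[0,0,0,0,0,0,-1]]' | sed -n '2p;4p';done
```

```text
tcp_pos: [627.9, 53.2, 95.3]
ft_force: [0.5, 2.5, -1.1]
tcp_pos: [627.9, 53.2, 92.3]
ft_force: [0.4, 2.5, -1.1]
tcp_pos: [627.8, 53.2, 89.2]
ft_force: [-0.2, 2.6, -1.4]
tcp_pos: [627.8, 53.2, 86.2]
ft_force: [-0.2, 2.2, -1.4]
```

```bash
for i in 1 2; do python3 -m inch '[[0,0,0.05,0,0,0,-1],[0,0,0,0,0,0,-1],[0,0,0,0,0,0,-1]]' | sed -n '2p;4p';done
```

```text
tcp_pos: [627.9, 53.2, 85.0]
ft_force: [0.2, 2.3, -0.6]
tcp_pos: [628.0, 53.2, 83.7]
ft_force: [-0.8, 3.0, -1.9]
```

```bash
for i in 1 2 3; do python3 -m inch '[[0,0,0.03,0,0,0,-1],[0,0,0,0,0,0,-1],[0,0,0,0,0,0,-1]]' | sed -n '2p;4p';done
```

```text
tcp_pos: [628.1, 53.2, 82.8]
ft_force: [-0.6, 2.9, -1.2]
tcp_pos: [628.1, 53.2, 81.9]
ft_force: [-0.9, 1.2, -1.2]
tcp_pos: [628.1, 53.2, 81.0]
ft_force: [-0.6, 1.1, -0.1]
```

```bash
for i in 1 2; do python3 -m inch '[[0,0,0.02,0,0,0,-1],[0,0,0,0,0,0,-1],[0,0,0,0,0,0,-1]]' | sed -n '2p;4p';done
```

```text
tcp_pos: [628.2, 53.2, 81.0]
ft_force: [-1.2, 2.5, 4.1]
tcp_pos: [628.2, 53.2, 81.0]
ft_force: [-2.4, 2.7, 7.5]
```

Fz rising to 7.5 N with z stalled at 81 means it stands on the floor. Release, rise and look.

```bash
python3 -m inch '[[0,0,-0.02,0,0,0,-1],[0,0,0,0,0,0,0],[0,0,0,0,0,0,0.5],[0,0,0,0,0,0,1],[0,0,0,0,0,0,1],[0,0,0,0,0,0,1],[0,0,0,0,0,0,1],[0,0,-0.3,0,0,0,1],[0,0,-0.8,0,0,0,1],[0,0,-0.9,0,0,0,1],[0,0,-0.9,0,0,0,1],[0,0,-0.9,0,0,0,1],[0,0,-0.5,0,0,0,1],[0,0,0,0,0,0,1],[0,0,0,0,0,0,1]]'; python3 - <<'E'
from h import *
im,d,K,P=grab('wrist'); save('w5.png',im); W=pts(d,K,P)
a=np.radians(9.2)
ty=(W[...,:2]-[630.9,43.2])@[-np.sin(a),np.cos(a)]; tx=(W[...,:2]-[630.9,43.2])@[np.cos(a),np.sin(a)]
z=W[...,2]; near=(abs(tx)<45)&(ty>-150)&(ty<95)
m=near&(z>100)&(z<125); r=cv2.minAreaRect(W[m][:,:2].astype(np.float32)); print('spacer top',m.sum(),np.percentile(z[m],[10,50,90]),[np.round(x,1) for x in r],np.percentile(ty[m],[1,99]),np.percentile(tx[m],[1,99]))
n=np.polyfit(range(3),range(3),1); A=np.c_[W[m][:,:2]-W[m][:,:2].mean(0),np.ones(m.sum())]; print('tilt',np.linalg.lstsq(A,z[m],rcond=None)[0].round(3))
m=near&(z>55)&(z<63)&(ty>15); print('block',np.percentile(ty[m],[1,99]))
b=near&(z>30)&(z<36)&(ty<10)&(ty>-10); print('eaves',np.percentile(ty[b],[50,95,99]))
top,d,K,P=grab('top'); save('t5.png',cv2.resize(top[130:300,180:420],None,fx=3,fy=3))
to(0,0,0,0)
E
```

```text
time_s: 15.63
tcp_pos: [629.1, 53.1, 211.3]
tool_rot: [0.002, -0.08, 0.997, -0.0]
ft_force: [0.4, 0.1, 0.1]
finger_gap: 85.4
finger_force: 0.0
spacer top 2140 [105.97875143 106.91997648 107.79102228] [array([624.7,  52.7]), array([50.1, 19.9]), np.float64(8.7)] [ 0.43015881 20.00858985] [-29.35367732  19.7116346 ]
tilt [9.00000e-03 0.00000e+00 1.06838e+02]
block [22.41796732 59.79829939]
eaves [-1.68323389  8.12912639  9.17531257]
t 15.73 tcp [627.2  53.2 208.4] yaw 99.2 q6 -0.18 F [ 0.11  0.66 -0.54] gap 85.22
units [20.908  1.596  6.987] turn z -11.75
```

View pics/w5.png

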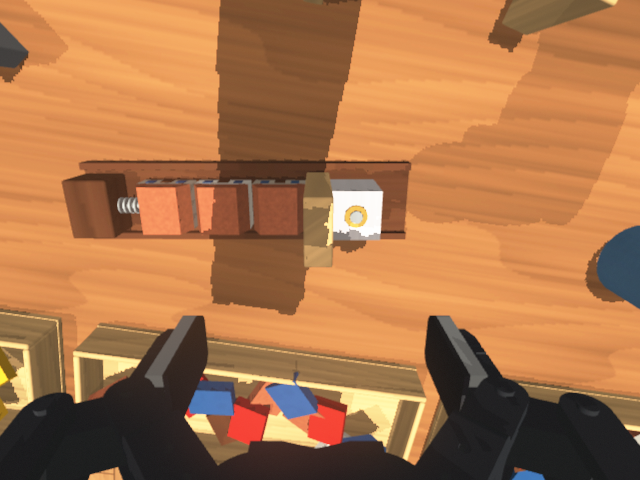

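The picture shows the middle spacer upright between the row and the block (top at about (318,215)). Its top is level, at 107–108 mm, so it stands on the floor. The 2–3 N spring force during insertion shows that it holds the row back. The arm is clear.

```bash
python3 -c "
from station import *
print(finish_job())"
```

```text
the job is handed in; nothing more can be done
None
```

The middle (20 mm) spacer is standing fully down in the gap and let go, holding the row back against its spring; the thin and thick spacers were never moved, since the gap measured about 18.5 mm (too wide for the thin, too tight for the thick), and the job is handed in.

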